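Shut and bolt the sprung guard gate of the die press

TASK

The bench die press is loaded, but its front guard gate stands sprung open with its bolt sticking out. Take the bolt by its knob, draw it back, swing the gate shut against the hinge spring and hold it there while you shoot the bolt fully home into the keeper, so that the gate stays shut by itself when you let go. Leave the die and blank in the press and the other things on the bench as they are.

Things in the scene. Friction and masses are not known exactly. Their poses are not given: they have to be found in the camera images.
- press: Grey bench die press, fixed: bed 310 x 340 mm, 52 mm high, two steel columns, crosshead above. Origin: centre of its underside, on the bench. x points from its front to its back (roughly away from the robot), y to its left, z up. Front posts beside the gate: left (hinge) 125 mm high, right 120 mm with the black keeper on it up to 165 mm.
- head_edge (a point): Middle of the crosshead's lower front edge, 290 mm above the bench; the edge is 340 mm long along the press's y, the crosshead goes 50 mm up and 210 mm back from it. The shut gate's knob stands only 10 mm in front of this edge, its top 83 mm below it, so a tool pointing straight down strikes the crosshead there: tilt it 30 to 45 degrees, pointing forward and down into the press.
- hinge (a point): Point on the vertical hinge axis of the gate, at the left front post of the press, 180 mm above the bench (the height of the knob's middle). Axes as the press.
- gate (a joint): Angle of the guard gate, rad: 0 = shut on a firm stop, growing as its free end swings out to the front. From the hinge it runs along (-sin, -cos) of the angle in the press's x, y. Coil springs (about 1.2 N m/rad, slack at 0.76 rad, 0.17 N m friction) open it: it rests near 0.76, needs about 9 N at the knob to hold shut and springs out if let go unbolted.
- bolt (a joint): Slide of the bolt along the top of the gate, m: 0 = fully drawn back towards the hinge, 0.035 = fully shot out past the gate's free end; 2.5 N of friction, stays where left. Steel rod 14 mm thick, 159 mm long, axis 140 mm above the bench, rounded tip 197 mm from the hinge axis at 0. Out by more than about 11 mm it strikes the front of the keeper as the gate shuts.
- knob (a point): Middle of the bolt's knob: an upright black cylinder, 24 mm diameter, 54 mm tall (153 to 207 mm above the bench; this point at 180 mm), standing on the bolt, (100 mm + the bolt's slide) from the hinge axis along the gate. It is a revolving handle: its sleeve turns freely on its upright stem, so the gate can swing with the grip's heading unchanged. Axes turn with the gate: -y to its free end, z up.
- keeper_mouth (a point): Middle of the mouth of the keeper, a black interlock box 45 mm high on the right front post; 140 mm above the bench, 208 mm from the hinge axis along the press's -y. The bolt enters along the press's -y. The slot is 19 mm wide (2.5 mm play each side of the bolt with the gate at 0), its front lip 8 mm thick; the bolted gate settles at about 0.01 rad.
- blank: Plywood blank 130 x 150 x 6 mm lying on the press bed. Bystander.
- die: Wooden cutting die with steel rules, 85 x 100 x 23 mm, lying rules down on the blank. Bystander.
- offcuts: Low stack of plywood offcuts, 100 x 140 x 16 mm, on the bench before the press, under the swing of the gate. Bystander.
- maul: Maul lying on the bench, white head 64 mm thick, wooden handle, 260 mm long. Bystander.
- glue_jar: Glue jar, 72 mm diameter, 95 mm high. Bystander.
- tool_cup: White cup 80 mm diameter, 100 mm high, with tools standing in it up to 175 mm. Bystander.
- tape_roll: Roll of tape lying flat, 100 mm diameter, 48 mm high. Bystander.
- granite: Stone slab 150 x 100 x 30 mm. Bystander.
- gate_end (a point): Upper corner of the gate's free end, 132 mm above the bench, 200 mm from the hinge axis. The gate is an aluminium frame with an amber pane, 16 mm thick, from 60 to 132 mm above the bench; the bolt's guides stand on it up to 149 mm, 62 and 178 mm from the hinge axis.

How it is judged:
By the outcome, as a careful person would: the job done as asked, in the order asked, and still so for the second after the job is handed in, with the robot touching nothing.
It also fails if it takes over 42 s, if anything falls off the work surface, if the arm or the gripper's body presses on something with over 40 N, if the wrist force passes 120 N, or if a joint passes its speed limit or range.

ROBOT

A 6-joint arm with a two-finger parallel gripper is mounted at the origin on the work surface. World frame = base frame: x ahead of the robot, y to its left, z up, the work surface at z = 0. Lengths are in m, angles in rad, forces in N, time in s.
With the tool pointing down it reaches from about 0.3 to 0.775 m from the base axis. Payload 14.6 kg.
Tool frame: the origin (TCP) lies at the very end of the fingers, on their centre line; the grasp point (between the pads) lies 19 mm behind it; z points along the fingers, y is the direction in which the jaws open and shut (so a half turn about z gives the same grasp; the last joint's range is limited). The gripper opens to 94 mm and grips with 3 to 60 N. Pads are 16 mm wide; open, the fingers measure 119 mm over their backs; the gripper's body (75 mm by 177 mm) begins 78 mm behind the grasp point.
Start: joints at [-1.212, 0.3, 1.521, -0, 1.321, -0.067], TCP at [0.227, -0.501, 0.205] pointing down, gripper open.
Joint ranges: [-3.03, 3.03], [-0.79, 2.21], [0.23, 2.52], [-1.04, 4.18], [0, 3.07], [-2.55, 2.55]. Speed limits (rad/s): [2.22, 2.22, 2.57, 3.14, 3.14, 3.14].

INTERFACE

Orientations are given as [roll, pitch, yaw] about the fixed x, y, z axes, in that order (R = Rz(yaw) Ry(pitch) Rx(roll)).
In Python, from station import ctrl, vision, ticket gives the robot as it stands.
- The arm moves only by the tool step_arm, never from a script. Its argument "steps" is a list of rows, each an object of numbers: "x", "y", "z": the shift along the tool's x, y, z in m; "ax", "ay", "az": the turn, a rotation vector about the tool's x, y, z in degrees; "claw": the finger opening in m, from 0 to 0.094. A call has 1 to 5 rows; each row shifts and turns the pose as measured when the row begins, along the tool's axes as they then stand; what a row does not reach is not made up. A row lasts 1/12 s, in which the tool goes at most 41.7 mm and 7.16 degrees, less where a joint would pass 70% of its speed; a pose out of reach is approached as far as the arm can. A call with a gripper value outside its range is refused whole. The fingers move at their own pace and stop on an object; "grip_force" is the grip in N (left out, the last holds). Time passes only in rows, so rows that do not move let the fingers close. It gives the time, the measured TCP pose, the force and the opening at its end, in the units of the state.
- ctrl.get_obs(): the state, without advancing time (a new reading comes with each control period).
- vision.camera(name): name is "scene" or "top" or "wrist"; returns (picture, depth): 420x560x3 uint8, red, green, blue; 420x560 float32, m along the optical axis (not along the pixel's ray), 0 where there is no reading.
- vision.camera_params(name): a dict with "fov_y" (degrees; the focal length in pixels is half the picture's height over the tangent of half this angle, whatever the lens; pixels are square), "cx", "cy" (the principal point, pixels), "origin" and "attitude" of the camera in the world; the wrist camera has in their place "mount" (4x4, takes a point from camera to tool coordinates, whose origin is the TCP and whose axes are the flange's). Camera axes: x right, y up, looking along -z (the intrinsics and any distortion apply to the point x, -y, -z); pixel columns grow to the right and rows downward; lengths in m; the calibration is good to about 2 mm. A picture is of the moment at which its call begins: read the wrist's pose just before it. camera_params takes no time and is no camera call.
- ticket.hand_in(): hands the job in, once; it reports no verdict.
The state is a dict: "time_s": time; "qpos": joint angles; "joint_vel": joint speeds; "tau": joint torques, N m; "ee_pos": TCP position; "eef_rot": TCP orientation; "force": force on the tool from outside, world axes, zero at the start; "moment": the same for the moment, N m; "grip_width": finger opening in m.
Only numpy, scipy, OpenCV 4.12 (cv2) and the standard library are available. Lean on these libraries where they do the work, as an engineer would, in place of code of your own. Each camera call takes 0.05 s, during which the arm holds its last target.

## Working session

There is one attempt and no reset: what is moved stays moved. The work goes in short steps, Python scripts to look and compute and a tool call to move; the robot and the scene stay as the last step left them, time stands still between calls to the robot, and variables do not carry over. Pictures are saved under pics/ and viewed, and the job is handed in when it is done.

Besides the shell and the picture viewer there is one more tool, called after ">>>" by a JSON object that holds its "name" and its "arguments", one argument or row to a line. step_arm: Moves the arm, as the interface text tells. Its arguments: {"type":"object","properties":{"steps":{"type":"array"},"grip_force":{"type":"number"}},"required":["steps"]}

```bash
ls; mkdir -p pics
python3 - <<'E'
from station import ctrl, vision
import cv2,numpy as np
print(ctrl.get_obs())
for n in ("scene","top"):
    p,d=vision.camera(n); cv2.imwrite(f"pics/{n}0.png",p[:,:,::-1]); np.savez(f"pics/{n}0.npz",p=p,d=d)
for n in ("scene","top","wrist"): print(n,vision.camera_params(n))
E
```

```text
pics
{'time_s': 0.0, 'qpos': array([-1.21159217e+00,  3.00441384e-01,  1.52157742e+00, -3.55948412e-06,
        1.32070715e+00, -6.65513400e-02]), 'joint_vel': array([ 0.00073215,  0.00110498, -0.00045205,  0.00029922, -0.00046642,
       -0.00107661]), 'tau': array([ 9.02456650e-04, -5.31800187e+01, -3.52731121e+01,  7.08153960e-02,
        2.45103403e-02, -1.09501605e-04]), 'ee_pos': array([ 0.22708307, -0.50064348,  0.20490418]), 'eef_rot': array([-3.14046163e+00, -7.19271446e-05,  4.25756343e-01]), 'force': array([ 0.06971817, -0.64251877,  0.85134441]), 'moment': array([ 0.01102029, -0.00413101, -0.01657461]), 'grip_width': 0.09400469035655491}
scene {'fov_y': 47.24300794978168, 'cx': 273.58023190763413, 'cy': 211.11639928487892, 'origin': array([ 0.47745476, -1.01062532,  1.41159562]), 'attitude': array([ 6.86861553e-01, -4.65971799e-04, -7.78544950e-02])}
top {'fov_y': 51.86939233527539, 'cx': 289.15189882557416, 'cy': 215.13467689987314, 'origin': array([ 0.48963663, -0.01756476,  1.35946206]), 'attitude': array([ 0.06307071, -0.00172228, -1.59341626])}
wrist {'fov_y': 69.32485336842063, 'cx': 282.341726434155, 'cy': 209.848429756391, 'mount': array([[ 5.48552904e-05,  9.62842155e-01,  2.70064773e-01,
         7.86871113e-02],
       [ 9.99999924e-01, -1.57294557e-04,  3.57671765e-04,
        -7.43773296e-04],
       [ 3.86861171e-04,  2.70064733e-01, -9.62842090e-01,
        -1.78873195e-01],
       [ 0.00000000e+00,  0.00000000e+00,  0.00000000e+00,
         1.00000000e+00]])}
```

View pics/scene0.png

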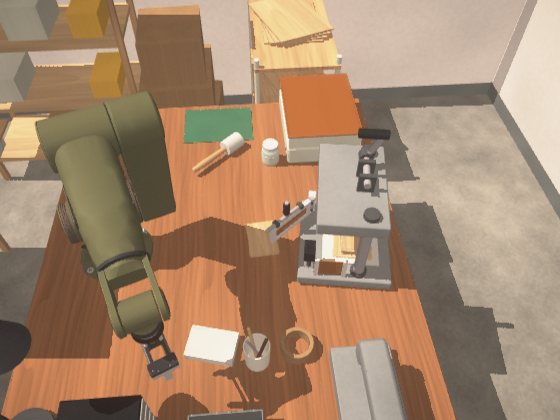

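View pics/top0.png

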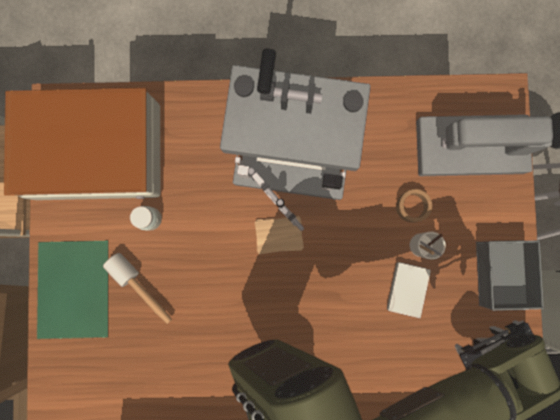

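```bash
cat > h.py <<'E'
import numpy as np,cv2
from scipy.spatial.transform import Rotation as R
from station import ctrl, vision
def cam(n,obs=None):
    c=vision.camera_params(n); f=210/np.tan(np.radians(c['fov_y']/2))
    if 'mount' in c:
        T=np.eye(4);T[:3,:3]=R.from_euler('xyz',obs['eef_rot']).as_matrix();T[:3,3]=obs['ee_pos']
        T=T@c['mount']; return f,c['cx'],c['cy'],T[:3,:3],T[:3,3]
    return f,c['cx'],c['cy'],R.from_euler('xyz',c['attitude']).as_matrix(),c['origin']
def cloud(C,d):
    f,cx,cy,M,o=C; v,u=np.mgrid[0:420,0:560]
    P=np.stack([(u-cx)/f*d,-(v-cy)/f*d,-d],-1)@M.T+o
    P[d==0]=np.nan; return P
def ray(C,u,v,z):
    f,cx,cy,M,o=C; r=M@np.array([(u-cx)/f,-(v-cy)/f,-1]); return o+r*(z-o[2])/r[2]
def proj(C,p):
    f,cx,cy,M,o=C; q=M.T@(np.asarray(p)-o); return cx-f*q[0]/q[2], cy+f*q[1]/q[2]
E
python3 - <<'E'
from h import *
for n in("top","scene"):
    D=np.load(f"pics/{n}0.npz");C=cam(n);P=cloud(C,D['d']);p=D['p']
    print(n,"table z",np.nanmedian(P[300,250:300,2]) if n=="top" else np.nanmedian(P[280:300,200:220,2]))
    m=(abs(P[...,2]-.34)<.012)&(P[...,0]>.4)&(abs(P[...,1])<.4)
    k,l,s,c=cv2.connectedComponentsWithStats(m.astype(np.uint8));i=1+np.argmax(s[1:,4]);m=l==i
    m=cv2.morphologyEx(m.astype(np.uint8),cv2.MORPH_OPEN,np.ones((3,3)))>0
    Q=P[m];print(s[i],Q[:,2].mean());r=cv2.minAreaRect(Q[:,:2].astype(np.float32));print(r);print(cv2.boxPoints(r))
    if n=="top": img=cv2.resize(p[140:260,215:375,::-1],None,fx=5,fy=5,interpolation=cv2.INTER_CUBIC)
    else: img=cv2.resize(p[170:300,240:400,::-1],None,fx=4.6,fy=4.6,interpolation=cv2.INTER_CUBIC)
    cv2.imwrite(f"pics/{n}0z.png",img)
    # knob dark
    g=p.max(2).astype(int)
    K=(g<70)&(P[...,2]>.13)&(P[...,2]<.225)&(P[...,0]>.4)&(abs(P[...,1])<.3)
    k,l,s,c=cv2.connectedComponentsWithStats(K.astype(np.uint8))
    for j in range(1,k):
        if s[j,4]>5: print(s[j],c[j],np.nanmean(P[l==j],0),np.nanmax(P[l==j][:,2]))
E
```

```text
top table z -0.0011344727088438145
[  220    66   151   103 10203] 0.3389202931274225
((0.7927581667900085, -0.041043251752853394), (0.3406605124473572, 0.21103009581565857), 80.72149658203125)
[[ 0.6611607  -0.1921324 ]
 [ 0.8694297  -0.22615753]
 [ 0.9243556   0.11004589]
 [ 0.7160866   0.14407103]]
[322 174  20  15 243] [332.0617284  180.89300412] [ 0.65826997 -0.14329203  0.16221888] 0.17116248250407007
[278 203   7   4   9] [281.33333333 205.22222222] [ 0.58967301 -0.00082049  0.2040718 ] 0.20884145126340425
[289 214   6   6  23] [291.60869565 216.52173913] [ 0.56206993 -0.02820069  0.14710173] 0.1526358222094748
scene table z 0.00017354912029787783
[ 317  144   74   89 4934] 0.340199840351979
((0.7938002347946167, -0.04133300483226776), (0.34734609723091125, 0.21067240834236145), 80.8797378540039)
[[ 0.66226727 -0.19611388]
 [ 0.8702763  -0.229507  ]
 [ 0.9253332   0.11344787]
 [ 0.7173242   0.14684099]]
[284 204   6  11  47] [286.40425532 209.55319149] [ 0.59892577 -0.00607944  0.18693363] 0.2104068441425444
[304 246  11  15 117] [309.15384615 254.1025641 ] [ 0.65644824 -0.16638532  0.15444534] 0.17060695876376397
```

View pics/top0z.png

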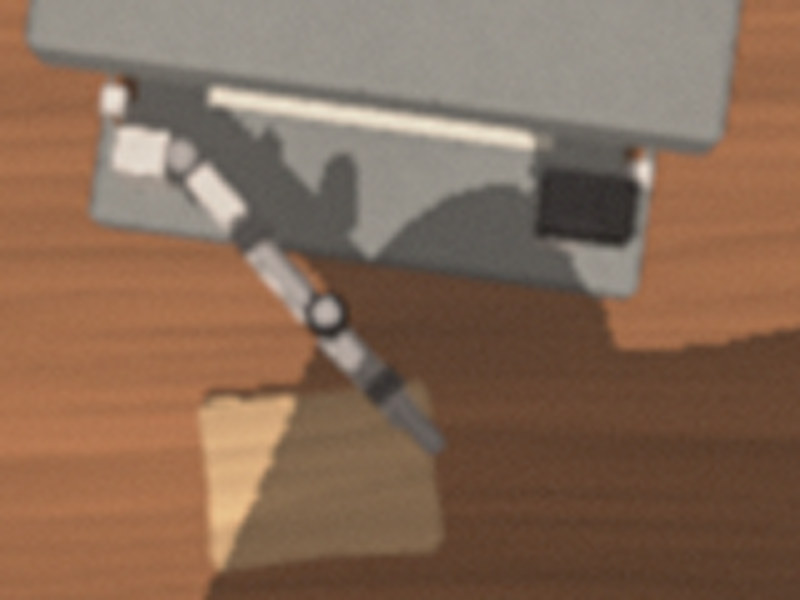

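View pics/scene0z.png

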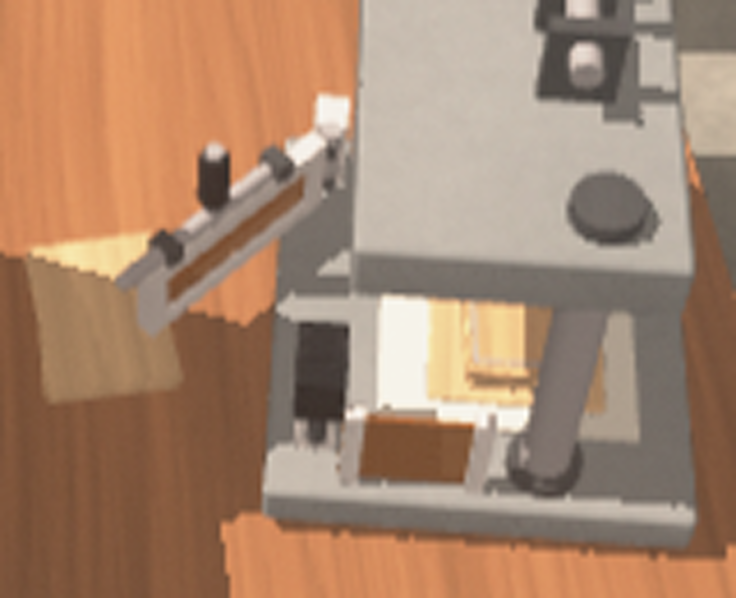

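Run:
```python
from h import *
C=cam("top");S=cam("scene")
t=lambda x,y,z:ray(C,215+(x+.5)/5-.5,140+(y+.5)/5-.5,z)
s=lambda x,y,z:ray(S,240+(x+.5)/4.6-.5,170+(y+.5)/4.6-.5,z)
phi=np.radians(-9.2);X=np.array([np.cos(phi),np.sin(phi)]);Y=np.array([-X[1],X[0]])
he=np.array([.6893,-.0243])
def rel(p):d=p[:2]-he;return np.round([d@X,d@Y],4)
for n,p in dict(knobT=t(326,312,.207),knobS=s(213,151,.207),tipT=t(432,440,.14),tipS=s(122,283,.14),hingeT=t(182,157,.14),keepT=t(588,206,.165),keepTL=t(540,172,.165),keepBL=t(536,236,.165),clampT1=t(252,230,.149),clampT2=t(382,385,.149),clampS1=s(276,158,.149),clampS2=s(165,243,.149)).items():
    print(n,p.round(4),rel(p))
k=t(326,312,.207)
for p in (t(432,440,.14),t(382,385,.149)):
    a=p[:2]-k[:2];print(np.linalg.norm(a),np.arctan2(-a@X,-a@Y))
a=t(382,385,.149)[:2]-t(252,230,.149)[:2];print(np.linalg.norm(a),np.arctan2(-a@X,-a@Y))
```

```text
knobT [0.5982 0.0031 0.207 ] [-0.0943  0.0124]
knobS [0.5982 0.0079 0.207 ] [-0.0951  0.0172]
tipT [ 0.5306 -0.0541  0.14  ] [-0.1519 -0.0548]
tipS [ 0.5279 -0.0546  0.14  ] [-0.1545 -0.0557]
hingeT [0.6949 0.0844 0.14  ] [-0.0118  0.1082]
keepT [ 0.6581 -0.1434  0.165 ] [-0.0117 -0.1226]
keepTL [ 0.6778 -0.1172  0.165 ] [ 0.0035 -0.0935]
keepBL [ 0.642 -0.114  0.165] [-0.0324 -0.0961]
clampT1 [0.651  0.0448 0.149 ] [-0.0489  0.0621]
clampT2 [ 0.5618 -0.0265  0.149 ] [-0.1255 -0.0225]
clampS1 [0.6504 0.0465 0.149 ] [-0.0497  0.0636]
clampS2 [ 0.5611 -0.0276  0.149 ] [-0.126  -0.0237]
0.0885140985644159 0.7087235597856165
0.04686871052792927 0.7285878057376037
0.11422431545785737 0.7359293060338956
```

```bash
cat >> h.py <<'E'
phi=np.radians(-9.2);X=np.array([np.cos(phi),np.sin(phi),0]);Y=np.array([-X[1],X[0],0]);U=np.array([0,0,1.])
HE=np.array([.6893,-.0243,.29]); H=HE-.010*X+.110*Y; H[2]=.18
def Rt(tau_deg,head_deg=-9.2):
    h=np.radians(head_deg);t=np.radians(tau_deg);x=np.array([np.cos(h),np.sin(h),0])
    z=np.sin(t)*x-np.cos(t)*U; xx=-np.cos(t)*x-np.sin(t)*U
    return np.stack([xx,np.cross(z,xx),z],1)
def knob(th,s): return H+(.1+s)*(-np.sin(th)*X-np.cos(th)*Y)
def tcp(g,M): return np.asarray(g)+.019*M[:,2]   # grasp point->TCP
def plan(p,M,vmax=.040,wmax=7.0,n=None,nmax=25):
    o=ctrl.get_obs();p0=o['ee_pos'];M0=R.from_euler('xyz',o['eef_rot'])
    w=(M0.inv()*R.from_matrix(M)).as_rotvec();W=np.degrees(np.linalg.norm(w))
    d=np.linalg.norm(p-p0)
    k=n or int(max(np.ceil(d/vmax),np.ceil(W/wmax),1))
    print("t",o['time_s'],"dist",round(d,4),"rot",round(W,1),"rows",k)
    a=np.degrees(w/k).round(2)
    for i in range(min(k,nmax)):
        Mi=M0*R.from_rotvec(w*i/k); s=Mi.inv().apply((p-p0)/k).round(4)
        print('{"x":%g,"y":%g,"z":%g,"ax":%g,"ay":%g,"az":%g}'%(*s,*a))
def st():
    o=ctrl.get_obs();print("t %.2f"%o['time_s'],"p",o['ee_pos'].round(4),"rpy",np.degrees(o['eef_rot']).round(1),"F",o['force'].round(1),"Fpress",(o['force']@np.stack([X,Y,U],1)).round(1),"w",round(o['grip_width'],4),"q",o['qpos'].round(2))
    return o
E
python3 - <<'E'
from h import *
print(H,knob(.72,.027),knob(0,0))
plan(np.array([.47,0,.38]),Rt(0))
E
```

```text
[0.69701557 0.0858838  0.18      ] [0.5990856  0.00502144 0.18      ] [ 0.68102745 -0.01282983  0.18      ]
t 0.1 dist 0.5834 rot 146.4 rows 21
{"x":0.0204,"y":-0.0169,"z":-0.0083,"ax":-0,"ay":-0,"az":-6.97}
{"x":0.0223,"y":-0.0143,"z":-0.0083,"ax":-0,"ay":-0,"az":-6.97}
{"x":0.0239,"y":-0.0115,"z":-0.0083,"ax":-0,"ay":-0,"az":-6.97}
{"x":0.0251,"y":-0.0086,"z":-0.0083,"ax":-0,"ay":-0,"az":-6.97}
{"x":0.0259,"y":-0.0054,"z":-0.0083,"ax":-0,"ay":-0,"az":-6.97}
{"x":0.0264,"y":-0.0023,"z":-0.0083,"ax":-0,"ay":-0,"az":-6.97}
{"x":0.0265,"y":0.001,"z":-0.0083,"ax":-0,"ay":-0,"az":-6.97}
{"x":0.0262,"y":0.0042,"z":-0.0083,"ax":-0,"ay":-0,"az":-6.97}
{"x":0.0255,"y":0.0073,"z":-0.0083,"ax":-0,"ay":-0,"az":-6.97}
{"x":0.0244,"y":0.0104,"z":-0.0083,"ax":-0,"ay":-0,"az":-6.97}
{"x":0.023,"y":0.0132,"z":-0.0083,"ax":-0,"ay":-0,"az":-6.97}
{"x":0.0212,"y":0.0159,"z":-0.0083,"ax":-0,"ay":-0,"az":-6.97}
{"x":0.0191,"y":0.0184,"z":-0.0083,"ax":-0,"ay":-0,"az":-6.97}
{"x":0.0167,"y":0.0206,"z":-0.0083,"ax":-0,"ay":-0,"az":-6.97}
{"x":0.0141,"y":0.0224,"z":-0.0083,"ax":-0,"ay":-0,"az":-6.97}
{"x":0.0113,"y":0.024,"z":-0.0083,"ax":-0,"ay":-0,"az":-6.97}
{"x":0.0083,"y":0.0252,"z":-0.0083,"ax":-0,"ay":-0,"az":-6.97}
{"x":0.0052,"y":0.026,"z":-0.0083,"ax":-0,"ay":-0,"az":-6.97}
{"x":0.002,"y":0.0264,"z":-0.0083,"ax":-0,"ay":-0,"az":-6.97}
{"x":-0.0013,"y":0.0265,"z":-0.0083,"ax":-0,"ay":-0,"az":-6.97}
{"x":-0.0045,"y":0.0261,"z":-0.0083,"ax":-0,"ay":-0,"az":-6.97}
```

>>> {"name": "step_arm", "arguments": {
  "steps": [
    {"x": 0.018, "y": -0.015, "z": -0.02, "az": -7},
    {"x": 0.02, "y": -0.013, "z": -0.02, "az": -7},
    {"x": 0.022, "y": -0.011, "z": -0.02, "az": -7},
    {"x": 0.025, "y": -0.009, "z": -0.015, "az": -7},
    {"x": 0.026, "y": -0.005, "z": -0.015, "az": -7}
  ]
}}

```text
validation failed for argument at $.st...
```

>>> {"name": "step_arm", "arguments": {
  "steps": [
    {"x": 0.026, "y": -0.002, "z": -0.015, "az": -7},
    {"x": 0.026, "y": 0.001, "z": -0.015, "az": -7},
    {"x": 0.026, "y": 0.004, "z": -0.015, "az": -7},
    {"x": 0.026, "y": 0.007, "z": -0.01, "az": -7},
    {"x": 0.024, "y": 0.01, "z": -0.01, "az": -7}
  ]
}}

```text
validation failed for argument at $.st...
```

Run:
```python
from h import *
st()
plan(np.array([.47,0,.38]),Rt(0))
```

```text
t 0.10 p [ 0.2271 -0.5007  0.205 ] rpy [-179.9   -0.    24.4] F [ 0.  -0.2 -0.5] Fpress [ 0.  -0.1 -0.5] w 0.0941 q [-1.21  0.3   1.52 -0.    1.32 -0.07]
t 0.1 dist 0.5834 rot 146.4 rows 21
{"x":0.0204,"y":-0.0169,"z":-0.0083,"ax":-0,"ay":-0,"az":-6.97}
{"x":0.0223,"y":-0.0143,"z":-0.0083,"ax":-0,"ay":-0,"az":-6.97}
{"x":0.0239,"y":-0.0115,"z":-0.0083,"ax":-0,"ay":-0,"az":-6.97}
{"x":0.0251,"y":-0.0086,"z":-0.0083,"ax":-0,"ay":-0,"az":-6.97}
{"x":0.0259,"y":-0.0054,"z":-0.0083,"ax":-0,"ay":-0,"az":-6.97}
{"x":0.0264,"y":-0.0023,"z":-0.0083,"ax":-0,"ay":-0,"az":-6.97}
{"x":0.0265,"y":0.001,"z":-0.0083,"ax":-0,"ay":-0,"az":-6.97}
{"x":0.0262,"y":0.0042,"z":-0.0083,"ax":-0,"ay":-0,"az":-6.97}
{"x":0.0255,"y":0.0073,"z":-0.0083,"ax":-0,"ay":-0,"az":-6.97}
{"x":0.0244,"y":0.0104,"z":-0.0083,"ax":-0,"ay":-0,"az":-6.97}
{"x":0.023,"y":0.0132,"z":-0.0083,"ax":-0,"ay":-0,"az":-6.97}
{"x":0.0212,"y":0.0159,"z":-0.0083,"ax":-0,"ay":-0,"az":-6.97}
{"x":0.0191,"y":0.0184,"z":-0.0083,"ax":-0,"ay":-0,"az":-6.97}
{"x":0.0167,"y":0.0206,"z":-0.0083,"ax":-0,"ay":-0,"az":-6.97}
{"x":0.0141,"y":0.0224,"z":-0.0083,"ax":-0,"ay":-0,"az":-6.97}
{"x":0.0113,"y":0.024,"z":-0.0083,"ax":-0,"ay":-0,"az":-6.97}
{"x":0.0083,"y":0.0252,"z":-0.0083,"ax":-0,"ay":-0,"az":-6.97}
{"x":0.0052,"y":0.026,"z":-0.0083,"ax":-0,"ay":-0,"az":-6.97}
{"x":0.002,"y":0.0264,"z":-0.0083,"ax":-0,"ay":-0,"az":-6.97}
{"x":-0.0013,"y":0.0265,"z":-0.0083,"ax":-0,"ay":-0,"az":-6.97}
{"x":-0.0045,"y":0.0261,"z":-0.0083,"ax":-0,"ay":-0,"az":-6.97}
```

>>> {"name": "step_arm", "arguments": {
  "steps": [
    {"x": 0.018, "y": -0.015, "z": -0.02, "ax": 0, "ay": 0, "az": -7, "claw": 0.094},
    {"x": 0.02, "y": -0.013, "z": -0.02, "ax": 0, "ay": 0, "az": -7, "claw": 0.094},
    {"x": 0.022, "y": -0.011, "z": -0.02, "ax": 0, "ay": 0, "az": -7, "claw": 0.094},
    {"x": 0.025, "y": -0.009, "z": -0.015, "ax": 0, "ay": 0, "az": -7, "claw": 0.094},
    {"x": 0.026, "y": -0.005, "z": -0.015, "ax": 0, "ay": 0, "az": -7, "claw": 0.094}
  ]
}}

```text
time_s: 0.52
ee_pos: [0.2794, -0.3852, 0.2925]
eef_rot: [-3.131, -0.007, 1.047]
force: [-0.8, -0.3, 0.3]
grip_width: 0.0938
```

>>> {"name": "step_arm", "arguments": {
  "steps": [
    {"x": 0.026, "y": -0.002, "z": -0.015, "ax": 0, "ay": 0, "az": -7, "claw": 0.094},
    {"x": 0.026, "y": 0.001, "z": -0.015, "ax": 0, "ay": 0, "az": -7, "claw": 0.094},
    {"x": 0.026, "y": 0.004, "z": -0.015, "ax": 0, "ay": 0, "az": -7, "claw": 0.094},
    {"x": 0.026, "y": 0.007, "z": -0.01, "ax": 0, "ay": 0, "az": -7, "claw": 0.094},
    {"x": 0.024, "y": 0.01, "z": -0.01, "ax": 0, "ay": 0, "az": -7, "claw": 0.094}
  ]
}}

```text
time_s: 0.93
ee_pos: [0.3355, -0.2599, 0.362]
eef_rot: [-3.137, -0.013, 1.672]
force: [0.0, -0.0, -0.4]
grip_width: 0.094
```

Run:
```python
from h import *
st()
plan(np.array([.47,0,.36]),Rt(0))
```

```text
t 0.93 p [ 0.3355 -0.2599  0.362 ] rpy [-179.7   -0.7   95.8] F [ 0.  -0.  -0.4] Fpress [ 0.  -0.  -0.4] w 0.094 q [-0.75 -0.05  1.56  0.    1.65 -0.85]
t 0.9333 dist 0.2927 rot 75.0 rows 11
{"x":0.0223,"y":0.0146,"z":0.0004,"ax":0.02,"ay":-0.07,"az":-6.82}
{"x":0.0204,"y":0.0171,"z":0.0004,"ax":0.02,"ay":-0.07,"az":-6.82}
{"x":0.0182,"y":0.0194,"z":0.0003,"ax":0.02,"ay":-0.07,"az":-6.82}
{"x":0.0158,"y":0.0214,"z":0.0003,"ax":0.02,"ay":-0.07,"az":-6.82}
{"x":0.0131,"y":0.0231,"z":0.0003,"ax":0.02,"ay":-0.07,"az":-6.82}
{"x":0.0103,"y":0.0245,"z":0.0003,"ax":0.02,"ay":-0.07,"az":-6.82}
{"x":0.0073,"y":0.0256,"z":0.0002,"ax":0.02,"ay":-0.07,"az":-6.82}
{"x":0.0042,"y":0.0263,"z":0.0002,"ax":0.02,"ay":-0.07,"az":-6.82}
{"x":0.0011,"y":0.0266,"z":0.0002,"ax":0.02,"ay":-0.07,"az":-6.82}
{"x":-0.0021,"y":0.0265,"z":0.0002,"ax":0.02,"ay":-0.07,"az":-6.82}
{"x":-0.0052,"y":0.0261,"z":0.0002,"ax":0.02,"ay":-0.07,"az":-6.82}
```

>>> {"name": "step_arm", "arguments": {
  "steps": [
    {"x": 0.022, "y": 0.015, "z": 0, "ax": 0, "ay": 0, "az": -7, "claw": 0.094},
    {"x": 0.02, "y": 0.017, "z": 0, "ax": 0, "ay": 0, "az": -7, "claw": 0.094},
    {"x": 0.018, "y": 0.019, "z": 0, "ax": 0, "ay": 0, "az": -7, "claw": 0.094},
    {"x": 0.016, "y": 0.021, "z": 0, "ax": 0, "ay": 0, "az": -7, "claw": 0.094},
    {"x": 0.013, "y": 0.023, "z": 0, "ax": 0, "ay": 0, "az": -7, "claw": 0.094}
  ]
}}

```text
time_s: 1.35
ee_pos: [0.3965, -0.1359, 0.3653]
eef_rot: [3.137, -0.01, 2.297]
force: [1.1, -0.6, 0.3]
grip_width: 0.094
```

>>> {"name": "step_arm", "arguments": {
  "steps": [
    {"x": 0.01, "y": 0.025, "z": 0, "ax": 0, "ay": 0, "az": -7, "claw": 0.094},
    {"x": 0.007, "y": 0.026, "z": 0, "ax": 0, "ay": 0, "az": -7, "claw": 0.094},
    {"x": 0.004, "y": 0.026, "z": 0, "ax": 0, "ay": 0, "az": -7, "claw": 0.094},
    {"x": 0.001, "y": 0.026, "z": 0, "ax": 0, "ay": 0, "az": -7, "claw": 0.094},
    {"x": -0.002, "y": 0.026, "z": 0, "ax": 0, "ay": 0, "az": -7, "claw": 0.094}
  ]
}}

```text
time_s: 1.77
ee_pos: [0.4546, -0.0094, 0.3656]
eef_rot: [3.133, -0.007, 2.922]
force: [0.4, 0.7, 0.6]
grip_width: 0.0941
```

Run:
```python
from h import *
st()
M=Rt(38); g=knob(.72,.027)
p=tcp(g,M)-.14*M[:,2]; print(p)
plan(p,M)
```

```text
t 1.77 p [ 0.4546 -0.0094  0.3656] rpy [179.5  -0.4 167.4] F [0.4 0.7 0.6] Fpress [0.3 0.8 0.6] w 0.0941 q [-0.11  0.01  1.49  0.01  1.65 -1.46]
[0.52554885 0.0169318  0.2753493 ]
t 1.7667 dist 0.1178 rot 38.5 rows 6
{"x":-0.0107,"y":0.0067,"z":0.015,"ax":-0.1,"ay":-6.39,"az":-0.57}
{"x":-0.009,"y":0.0066,"z":0.0161,"ax":-0.1,"ay":-6.39,"az":-0.57}
{"x":-0.0072,"y":0.0065,"z":0.0171,"ax":-0.1,"ay":-6.39,"az":-0.57}
{"x":-0.0053,"y":0.0064,"z":0.0178,"ax":-0.1,"ay":-6.39,"az":-0.57}
{"x":-0.0034,"y":0.0063,"z":0.0183,"ax":-0.1,"ay":-6.39,"az":-0.57}
{"x":-0.0014,"y":0.0063,"z":0.0186,"ax":-0.1,"ay":-6.39,"az":-0.57}
```

>>> {"name": "step_arm", "arguments": {
  "steps": [
    {"x": -0.011, "y": 0.007, "z": 0.014, "ax": 0, "ay": -6.4, "az": -0.6, "claw": 0.094},
    {"x": -0.009, "y": 0.007, "z": 0.015, "ax": 0, "ay": -6.4, "az": -0.6, "claw": 0.094},
    {"x": -0.007, "y": 0.006, "z": 0.016, "ax": 0, "ay": -6.4, "az": -0.6, "claw": 0.094},
    {"x": -0.005, "y": 0.006, "z": 0.016, "ax": 0, "ay": -6.4, "az": -0.6, "claw": 0.094},
    {"x": -0.003, "y": 0.006, "z": 0.016, "ax": 0, "ay": -6.4, "az": -0.6, "claw": 0.094}
  ]
}}

```text
time_s: 2.18
ee_pos: [0.5157, 0.0185, 0.2967]
eef_rot: [-3.137, 0.572, 2.993]
force: [2.0, 0.5, 0.5]
grip_width: 0.094
```

>>> {"name": "step_arm", "arguments": {
  "steps": [
    {"x": -0.002, "y": 0.006, "z": 0.016, "ax": 0, "ay": -6.4, "az": -0.6, "claw": 0.094},
    {"x": 0, "y": 0, "z": 0, "ax": 0, "ay": 0, "az": 0, "claw": 0.094}
  ]
}}

```text
time_s: 2.35
ee_pos: [0.5256, 0.0247, 0.2803]
eef_rot: [-3.129, 0.691, 3.011]
force: [-0.6, -0.2, -0.1]
grip_width: 0.0941
```

Run:
```python
from h import *
o=st(); C=cam("wrist",o)
p,d=vision.camera("wrist"); np.savez("pics/w1.npz",p=p,d=d)
im=p[:,:,::-1].copy()
for z,c in((.153,(0,0,255)),(.207,(0,255,0))):
    k=knob(.72,.027);k[2]=z;u,v=proj(C,k);print(u,v);cv2.circle(im,(int(u),int(v)),3,c,-1)
cv2.imwrite("pics/w1.png",im)
```

```text
t 2.35 p [0.5256 0.0247 0.2803] rpy [-179.3   39.6  172.5] F [-0.6 -0.2 -0.1] Fpress [-0.6 -0.3 -0.1] w 0.0941 q [ 0.04 -0.16  1.98 -0.2   0.65 -1.28]
274.1756752237487 178.72430823785604
272.8072688533254 220.7452182654156
```

View pics/w1.png

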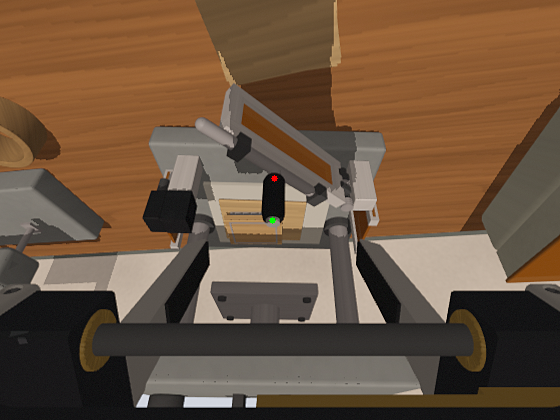

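Run:
```python
from h import *
o=ctrl.get_obs(); C=cam("wrist",o); D=np.load("pics/w1.npz");p=D['p'];P=cloud(C,D['d'])
rel=lambda q:np.round([(q-HE)@X,(q-HE)@Y,q[2]],4)
for n,u,v,z in (("knobtop",272,220,.207),("tip",200,124,.14)): print(n,rel(ray(C,u,v,z)))
m=(p.max(2)<70)&(P[...,2]>.1)&(P[...,2]<.22)
k,l,s,c=cv2.connectedComponentsWithStats(m.astype(np.uint8))
for j in range(1,k):
    if s[j,4]>60:
        Q=(P[l==j]-HE)@np.stack([X,Y,U],1);Q[:,2]+=.29
        print(s[j],c[j].round(0),np.percentile(Q,[3,50,97],axis=0).round(4).tolist())
M=Rt(38);print("planned knob",rel(knob(.72,.027)))
im=cv2.resize(p[90:260,130:400,::-1],None,fx=2.9,fy=2.9,interpolation=cv2.INTER_CUBIC);cv2.imwrite("pics/w1z.png",im)
```

```text
knobtop [-0.0932  0.013   0.207 ]
tip [-0.1541 -0.0567  0.14  ]
[225 132  27  30 430] [240. 147.] [[-0.1396, -0.0328, 0.134], [-0.1326, -0.0199, 0.1492], [-0.119, -0.011, 0.1508]]
[262 172  24  51 977] [273. 196.] [[-0.1077, 0.0031, 0.1585], [-0.1051, 0.0138, 0.1865], [-0.0981, 0.0244, 0.2078]]
[340 181  11  16  93] [346. 188.] [[-0.0309, 0.1027, 0.1007], [-0.023, 0.1108, 0.1082], [-0.0153, 0.1172, 0.115]]
[ 143  182   54   60 2085] [170. 211.] [[-0.0296, -0.1481, 0.1158], [-0.0279, -0.1201, 0.1512], [0.0041, -0.0962, 0.1653]]
[307 183  20  23 263] [318. 195.] [[-0.0636, 0.0547, 0.1335], [-0.0571, 0.066, 0.1476], [-0.044, 0.0756, 0.1502]]
[506 235  54  46 110] [534. 257.] [[0.0198, 0.4132, 0.1499], [0.083, 0.4232, 0.1518], [0.1673, 0.437, 0.1535]]
[  0 242  38  43 917] [ 19. 268.] [[0.134, -0.438, 0.1291], [0.156, -0.4312, 0.1548], [0.1849, -0.4264, 0.1814]]
[330 247   7  64  67] [333. 279.] [[0.1488, 0.1151, 0.1095], [0.1512, 0.1156, 0.168], [0.1539, 0.1162, 0.2163]]
planned knob [-0.0937  0.0145  0.18  ]
```

View pics/w1z.png

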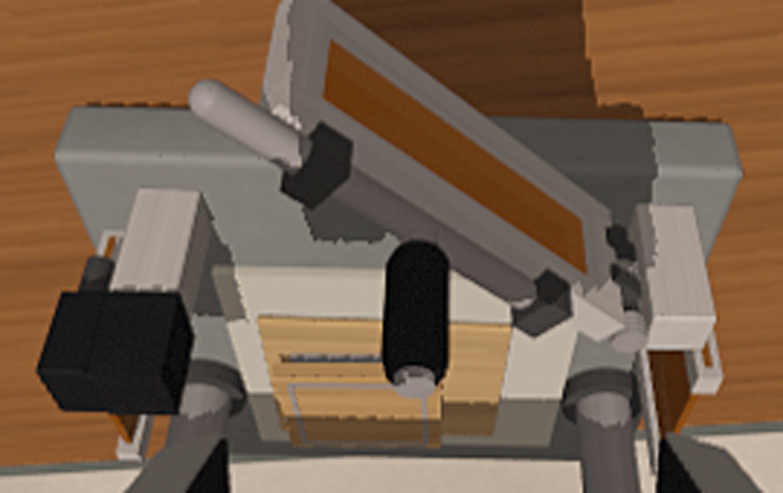

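```bash
sed -i 's/H=HE-.010\*X+.110\*Y/H=HE-.011*X+.111*Y/' h.py
python3 - <<'E'
from h import *
M=Rt(38); g=knob(.702,.0275); g[2]=.184;print(g)
plan(tcp(g,M)-.05*M[:,2],M,vmax=.03); plan(tcp(g,M),M,vmax=.025)
E
```

```text
[0.59934989 0.00409367 0.184     ]
t 2.4 dist 0.0937 rot 1.8 rows 4
{"x":0.0007,"y":-0.0021,"z":0.0233,"ax":0.07,"ay":0.32,"az":0.32}
{"x":0.0005,"y":-0.0021,"z":0.0233,"ax":0.07,"ay":0.32,"az":0.32}
{"x":0.0004,"y":-0.0021,"z":0.0233,"ax":0.07,"ay":0.32,"az":0.32}
{"x":0.0002,"y":-0.002,"z":0.0233,"ax":0.07,"ay":0.32,"az":0.32}
t 2.4 dist 0.1435 rot 1.8 rows 6
{"x":0.0006,"y":-0.0014,"z":0.0239,"ax":0.05,"ay":0.21,"az":0.22}
{"x":0.0005,"y":-0.0014,"z":0.0239,"ax":0.05,"ay":0.21,"az":0.22}
{"x":0.0004,"y":-0.0014,"z":0.0239,"ax":0.05,"ay":0.21,"az":0.22}
{"x":0.0004,"y":-0.0014,"z":0.0239,"ax":0.05,"ay":0.21,"az":0.22}
{"x":0.0003,"y":-0.0014,"z":0.0239,"ax":0.05,"ay":0.21,"az":0.22}
{"x":0.0002,"y":-0.0014,"z":0.0239,"ax":0.05,"ay":0.21,"az":0.22}
```

>>> {"name": "step_arm", "arguments": {
  "steps": [
    {"x": 0.001, "y": -0.002, "z": 0.023, "ax": 0, "ay": 0.3, "az": 0.3, "claw": 0.094},
    {"x": 0.001, "y": -0.002, "z": 0.023, "ax": 0, "ay": 0.3, "az": 0.3, "claw": 0.08},
    {"x": 0, "y": -0.002, "z": 0.023, "ax": 0, "ay": 0.3, "az": 0.3, "claw": 0.08},
    {"x": 0, "y": -0.002, "z": 0.023, "ax": 0, "ay": 0.3, "az": 0.3, "claw": 0.08},
    {"x": 0, "y": 0, "z": 0, "ax": 0, "ay": 0, "az": 0, "claw": 0.08}
  ]
}}

```text
time_s: 2.82
ee_pos: [0.5825, 0.0047, 0.2139]
eef_rot: [3.138, 0.648, 2.977]
force: [-0.7, 1.0, -0.1]
grip_width: 0.0802
```

Run:
```python
from h import *
o=st()
M=Rt(38); g=knob(.702,.0275); g[2]=.184
plan(tcp(g,M),M,vmax=.018)
C=cam("wrist",o)
p,d=vision.camera("wrist")
cv2.imwrite("pics/w2.png",p[:,:,::-1])
```

```text
t 2.82 p [0.5825 0.0047 0.2139] rpy [179.8  37.1 170.5] F [-0.7  1.  -0.1] Fpress [-0.9  0.9 -0.1] w 0.0802 q [-0.01  0.06  1.92 -0.17  0.53 -1.3 ]
t 2.8167 dist 0.0532 rot 0.9 rows 3
{"x":0.0015,"y":0.0007,"z":0.0177,"ax":0.02,"ay":-0.29,"az":-0.07}
{"x":0.0016,"y":0.0007,"z":0.0177,"ax":0.02,"ay":-0.29,"az":-0.07}
{"x":0.0017,"y":0.0007,"z":0.0176,"ax":0.02,"ay":-0.29,"az":-0.07}
```

View pics/w2.png

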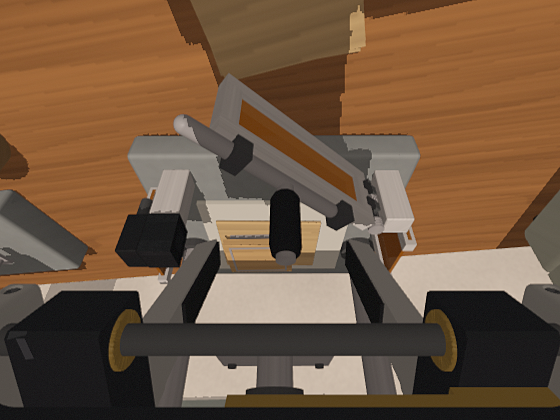

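>>> {"name": "step_arm", "arguments": {
  "steps": [
    {"x": 0.001, "y": 0.001, "z": 0.018, "ax": 0, "ay": -0.3, "az": 0, "claw": 0.08},
    {"x": 0.001, "y": 0.001, "z": 0.018, "ax": 0, "ay": -0.3, "az": 0, "claw": 0.08},
    {"x": 0.001, "y": 0, "z": 0.018, "ax": 0, "ay": -0.3, "az": 0, "claw": 0.08},
    {"x": 0, "y": 0, "z": 0, "ax": 0, "ay": 0, "az": 0, "claw": 0.08}
  ]
}}

```text
time_s: 3.2
ee_pos: [0.6147, 0.0005, 0.1783]
eef_rot: [3.139, 0.665, 2.973]
force: [-0.3, 0.6, -0.4]
grip_width: 0.0803
```

Run:
```python
from h import *
o=st()
M=Rt(38); g=knob(.702,.0275); g[2]=.184
plan(tcp(g,M),M,vmax=.018)
p,d=vision.camera("wrist")
cv2.imwrite("pics/w3.png",p[:,:,::-1])
```

```text
t 3.20 p [6.147e-01 5.000e-04 1.783e-01] rpy [179.8  38.1 170.4] F [-0.3  0.6 -0.4] Fpress [-0.4  0.6 -0.4] w 0.0803 q [-0.02  0.18  1.89 -0.21  0.43 -1.26]
t 3.2 dist 0.0101 rot 0.4 rows 1
{"x":0.0089,"y":0.001,"z":0.0048,"ax":-0.1,"ay":0.08,"az":-0.35}
```

View pics/w3.png

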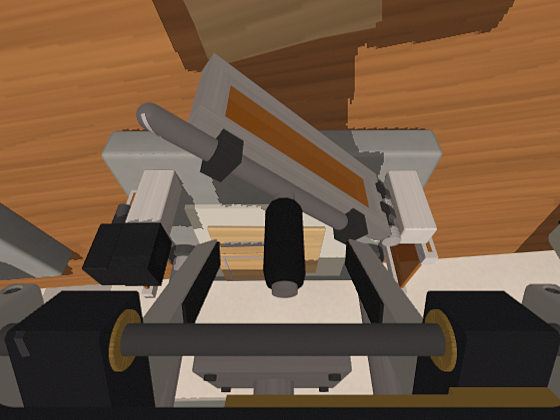

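>>> {"name": "step_arm", "arguments": {
  "steps": [
    {"x": 0.005, "y": 0, "z": 0.003, "ax": 0, "ay": 0, "az": 0, "claw": 0.08},
    {"x": 0.004, "y": 0.001, "z": 0.002, "ax": 0, "ay": 0, "az": 0, "claw": 0.05},
    {"x": 0, "y": 0, "z": 0, "ax": 0, "ay": 0, "az": 0, "claw": 0.015},
    {"x": 0, "y": 0, "z": 0, "ax": 0, "ay": 0, "az": 0, "claw": 0.015},
    {"x": 0, "y": 0, "z": 0, "ax": 0, "ay": 0, "az": 0, "claw": 0.015}
  ],
  "grip_force": 50
}}

```text
time_s: 3.67
ee_pos: [0.6101, 0.0026, 0.1765]
eef_rot: [3.138, 0.67, 2.972]
force: [0.7, 0.4, -0.2]
grip_width: 0.0567
```

>>> {"name": "step_arm", "arguments": {
  "steps": [
    {"x": 0, "y": 0, "z": 0, "ax": 0, "ay": 0, "az": 0, "claw": 0.015},
    {"x": 0, "y": 0, "z": 0, "ax": 0, "ay": 0, "az": 0, "claw": 0.015},
    {"x": 0, "y": 0, "z": 0, "ax": 0, "ay": 0, "az": 0, "claw": 0.015}
  ]
}}

```text
time_s: 3.92
ee_pos: [0.6101, 0.0026, 0.1777]
eef_rot: [3.138, 0.671, 2.972]
force: [0.0, -0.7, 0.3]
grip_width: 0.0366
```

```bash
cat >> h.py <<'E'
def gp():
    o=st();M=R.from_euler('xyz',o['eef_rot']).as_matrix();g=o['ee_pos']-.019*M[:,2];d=g-H
    r=np.hypot(d@X,d@Y);th=np.arctan2(-d@X,-d@Y);print("grasp",g.round(4),"r-.1=%.4f th=%.3f"%(r-.1,th),"tilt",np.degrees(np.arccos(-M[2,2])).round(1));return o,g,M,r-.1,th
E
python3 - <<'E'
from h import *
gp()
p,d=vision.camera("wrist")
cv2.imwrite("pics/w4.png",p[:,:,::-1])
E
```

```text
t 3.92 p [0.6101 0.0026 0.1777] rpy [179.8  38.4 170.3] F [ 0.  -0.7  0.3] Fpress [ 0.1 -0.7  0.3] w 0.0366 q [-0.01  0.17  1.9  -0.23  0.42 -1.24]
grasp [0.5984 0.0046 0.1926] r-.1=0.0279 th=0.709 tilt 38.4
```

View pics/w4.png

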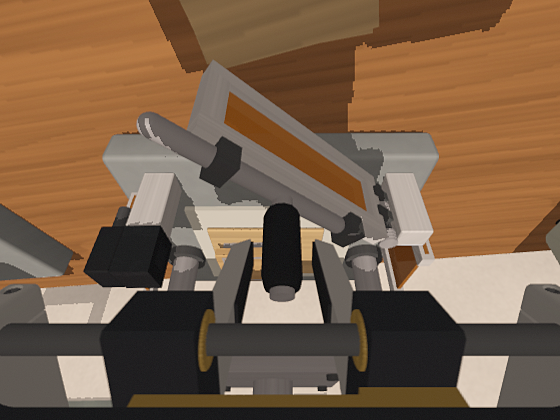

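>>> {"name": "step_arm", "arguments": {
  "steps": [
    {"x": 0.003, "y": 0, "z": 0.004, "ax": 0, "ay": 0, "az": 0, "claw": 0.034},
    {"x": 0.003, "y": 0, "z": 0.004, "ax": 0, "ay": 0, "az": 0, "claw": 0.034},
    {"x": 0, "y": 0, "z": 0, "ax": 0, "ay": 0, "az": 0, "claw": 0.01},
    {"x": 0, "y": 0, "z": 0, "ax": 0, "ay": 0, "az": 0, "claw": 0.01},
    {"x": 0, "y": 0, "z": 0, "ax": 0, "ay": 0, "az": 0, "claw": 0.01}
  ]
}}

```text
time_s: 4.38
ee_pos: [0.6103, 0.0025, 0.1662]
eef_rot: [3.138, 0.67, 2.972]
force: [-2.7, 0.7, 3.8]
grip_width: 0.0227
```

>>> {"name": "step_arm", "arguments": {
  "steps": [
    {"x": 0, "y": 0, "z": 0, "ax": 0, "ay": 0, "az": 0, "claw": 0.01},
    {"x": 0, "y": 0, "z": 0, "ax": 0, "ay": 0, "az": 0, "claw": 0.01}
  ]
}}

```text
time_s: 4.55
ee_pos: [0.6103, 0.0026, 0.1662]
eef_rot: [3.138, 0.67, 2.972]
force: [-0.4, 0.2, 0.9]
grip_width: 0.0232
```

Run:
```python
from h import *
gp()
```

```text
t 4.55 p [0.6103 0.0026 0.1662] rpy [179.8  38.4 170.3] F [-0.4  0.2  0.9] Fpress [-0.4  0.1  0.9] w 0.0232 q [-0.01  0.18  1.91 -0.24  0.39 -1.22]
grasp [0.5987 0.0045 0.1811] r-.1=0.0278 th=0.708 tilt 38.4
```

>>> {"name": "step_arm", "arguments": {
  "steps": [
    {"x": -0.0032, "y": 0.0048, "z": 0.0025, "ax": 0, "ay": 0, "az": 0, "claw": 0.01},
    {"x": -0.0032, "y": 0.0048, "z": 0.0025, "ax": 0, "ay": 0, "az": 0, "claw": 0.01},
    {"x": -0.0032, "y": 0.0048, "z": 0.0025, "ax": 0, "ay": 0, "az": 0, "claw": 0.01},
    {"x": -0.0032, "y": 0.0048, "z": 0.0025, "ax": 0, "ay": 0, "az": 0, "claw": 0.01}
  ]
}}

```text
time_s: 4.88
ee_pos: [0.6303, 0.0192, 0.1662]
eef_rot: [3.139, 0.669, 2.971]
force: [-1.9, -2.5, 1.8]
grip_width: 0.0232
```

Run:
```python
from h import *
gp()
p,d=vision.camera("wrist")
cv2.imwrite("pics/w5.png",p[:,:,::-1])
```

```text
t 4.88 p [0.6303 0.0192 0.1662] rpy [179.9  38.3 170.2] F [-1.9 -2.5  1.8] Fpress [-1.5 -2.8  1.8] w 0.0232 q [ 0.02  0.23  1.86 -0.29  0.41 -1.15]
grasp [0.6187 0.0211 0.1811] r-.1=0.0017 th=0.705 tilt 38.3
```

View pics/w5.png

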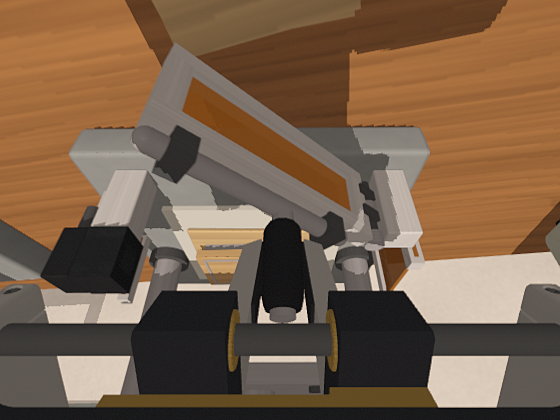

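```bash
cat >> h.py <<'E'
def arc(ths,s):
    o,g,M,s0,th0=gp(); a=g.copy()
    for t in ths:
        b=knob(t,s);b[2]=.182; v=M.T@(b-a);a=b
        print(t,v.round(4))
E
python3 - <<'E'
from h import *
arc([.64,.56,.48,.40,.32,.24,.16,.08,0],.004)
E
```

```text
t 4.93 p [0.631  0.0198 0.1662] rpy [179.8  38.3 170.2] F [ 2.5  0.9 -1.1] Fpress [ 2.4  1.3 -1.1] w 0.0231 q [ 0.02  0.23  1.85 -0.3   0.41 -1.15]
grasp [0.6194 0.0217 0.1811] r-.1=0.0008 th=0.706 tilt 38.3
0.64 [-0.0032 -0.0067  0.0014]
0.56 [-0.0054 -0.0046  0.0043]
0.48 [-0.0057 -0.0041  0.0045]
0.4 [-0.0059 -0.0035  0.0047]
0.32 [-0.0061 -0.0029  0.0048]
0.24 [-0.0063 -0.0022  0.005 ]
0.16 [-0.0064 -0.0016  0.0051]
0.08 [-0.0065 -0.0009  0.0051]
0 [-0.0065 -0.0003  0.0052]
```

>>> {"name": "step_arm", "arguments": {
  "steps": [
    {"x": -0.0035, "y": -0.0055, "z": 0.002, "ax": 0, "ay": 0, "az": 0, "claw": 0.01},
    {"x": -0.0054, "y": -0.0046, "z": 0.0043, "ax": 0, "ay": 0, "az": 0, "claw": 0.01},
    {"x": -0.0057, "y": -0.0041, "z": 0.0045, "ax": 0, "ay": 0, "az": 0, "claw": 0.01},
    {"x": -0.0059, "y": -0.0035, "z": 0.0047, "ax": 0, "ay": 0, "az": 0, "claw": 0.01}
  ]
}}

```text
time_s: 5.27
ee_pos: [0.6545, 0.0013, 0.1662]
eef_rot: [3.138, 0.668, 2.975]
force: [-6.6, 1.1, 4.1]
grip_width: 0.0232
```

Run:
```python
from h import *
arc([.30,.22,.14,.07,0,-.04],.004)
p,d=vision.camera("wrist")
cv2.imwrite("pics/w6.png",p[:,:,::-1])
```

```text
t 5.27 p [0.6545 0.0013 0.1662] rpy [179.8  38.3 170.5] F [-6.6  1.1  4.1] Fpress [-6.7  0.   4.1] w 0.0232 q [-0.02  0.28  1.8  -0.22  0.42 -1.25]
grasp [0.6429 0.0032 0.1811] r-.1=-0.0007 th=0.406 tilt 38.3
0.3 [-0.0072 -0.008   0.0045]
0.22 [-0.0063 -0.0021  0.005 ]
0.14 [-0.0064 -0.0015  0.0051]
0.07 [-0.0057 -0.0007  0.0045]
0 [-0.0057 -0.0002  0.0045]
-0.04 [-0.0033  0.0001  0.0026]
```

View pics/w6.png

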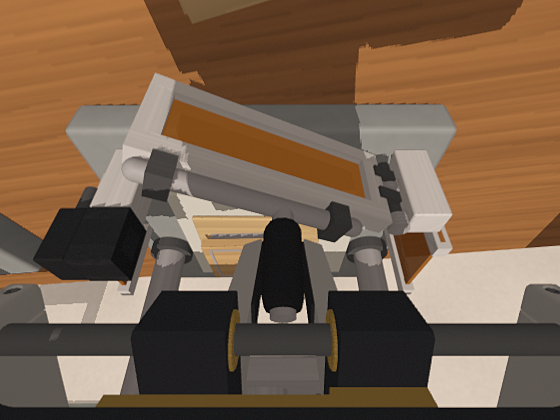

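>>> {"name": "step_arm", "arguments": {
  "steps": [
    {"x": -0.0065, "y": -0.0045, "z": 0.0046, "ax": 0, "ay": 0, "az": 0, "claw": 0.01},
    {"x": -0.0063, "y": -0.003, "z": 0.005, "ax": 0, "ay": 0, "az": 0, "claw": 0.01},
    {"x": -0.0064, "y": -0.002, "z": 0.0051, "ax": 0, "ay": 0, "az": 0, "claw": 0.01},
    {"x": -0.0057, "y": -0.001, "z": 0.0045, "ax": 0, "ay": 0, "az": 0, "claw": 0.01}
  ]
}}

```text
time_s: 5.65
ee_pos: [0.6848, -0.0127, 0.1661]
eef_rot: [3.137, 0.666, 2.976]
force: [-11.1, -0.4, 6.3]
grip_width: 0.023
```

Run:
```python
from h import *
arc([.10,.05,0,-.04],.004)
p,d=vision.camera("wrist")
cv2.imwrite("pics/w7.png",p[:,:,::-1])
```

```text
t 5.65 p [ 0.6848 -0.0127  0.1661] rpy [179.7  38.2 170.5] F [-11.1  -0.4   6.3] Fpress [-10.9  -2.1   6.3] w 0.023 q [-0.04  0.34  1.71 -0.17  0.43 -1.32]
grasp [ 0.6732 -0.0108  0.1811] r-.1=0.0005 th=0.070 tilt 38.2
0.1 [ 0.002  -0.0032 -0.0028]
0.05 [-0.0041 -0.0004  0.0032]
0 [-0.0041 -0.0001  0.0032]
-0.04 [-0.0033  0.0001  0.0026]
```

View pics/w7.png

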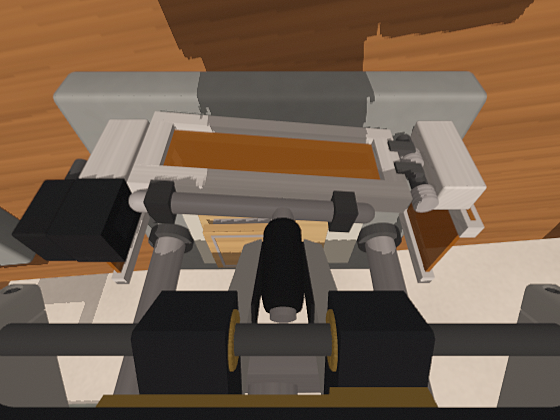

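>>> {"name": "step_arm", "arguments": {
  "steps": [
    {"x": -0.004, "y": -0.001, "z": 0.0032, "ax": 0, "ay": 0, "az": 0, "claw": 0.01},
    {"x": -0.003, "y": 0, "z": 0.0022, "ax": 0, "ay": 0, "az": 0, "claw": 0.01}
  ]
}}

```text
time_s: 5.87
ee_pos: [0.694, -0.0144, 0.1661]
eef_rot: [3.137, 0.665, 2.977]
force: [-11.1, -2.2, 6.6]
grip_width: 0.0227
```

Run:
```python
from h import *
gp()
```

```text
t 5.87 p [ 0.694  -0.0144  0.1661] rpy [179.7  38.1 170.5] F [-11.1  -2.2   6.6] Fpress [-10.6  -4.    6.6] w 0.0227 q [-0.05  0.36  1.69 -0.16  0.44 -1.33]
grasp [ 0.6824 -0.0126  0.1811] r-.1=0.0005 th=-0.023 tilt 38.1
```

>>> {"name": "step_arm", "arguments": {
  "steps": [
    {"x": -0.0018, "y": -0.001, "z": 0.0015, "ax": 0, "ay": 0, "az": 0, "claw": 0.01},
    {"x": 0, "y": 0, "z": 0, "ax": 0, "ay": 0, "az": 0, "claw": 0.01}
  ]
}}

```text
time_s: 6.03
ee_pos: [0.6942, -0.0142, 0.166]
eef_rot: [3.137, 0.66, 2.977]
force: [-17.8, 0.2, 9.7]
grip_width: 0.0234
```

Run:
```python
from h import *
o,g,M,s,th=gp()
p,d=vision.camera("wrist");np.savez("pics/w8.npz",p=p,d=d)
cv2.imwrite("pics/w8.png",p[:,:,::-1])
cv2.imwrite("pics/w8z.png",cv2.resize(p[120:300,0:280,::-1],None,fx=2.8,fy=2.8,interpolation=cv2.INTER_CUBIC))
```

```text
t 6.03 p [ 0.6942 -0.0142  0.166 ] rpy [179.7  37.8 170.6] F [-17.8   0.2   9.7] Fpress [-17.6  -2.6   9.7] w 0.0234 q [-0.05  0.36  1.68 -0.16  0.45 -1.34]
grasp [ 0.6827 -0.0124  0.181 ] r-.1=0.0003 th=-0.026 tilt 37.8
```

View pics/w8z.png

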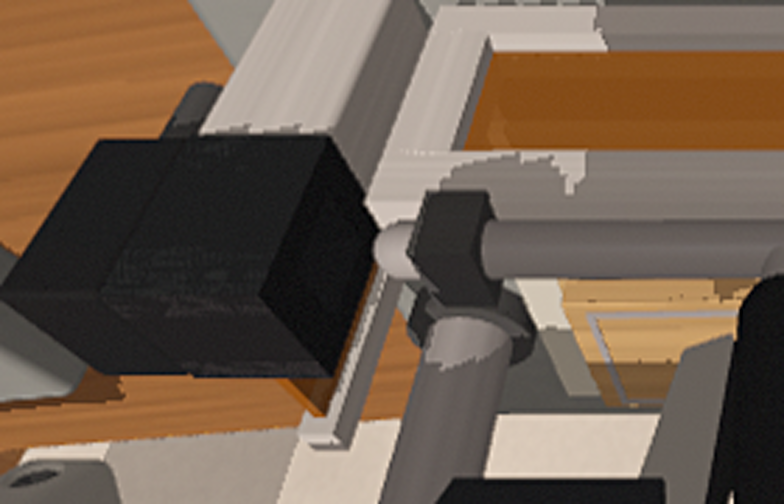

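>>> {"name": "step_arm", "arguments": {
  "steps": [
    {"x": -0.0008, "y": -0.006, "z": 0.0006, "ax": 0, "ay": 0, "az": 0, "claw": 0.01},
    {"x": -0.0008, "y": -0.006, "z": 0.0006, "ax": 0, "ay": 0, "az": 0, "claw": 0.01}
  ]
}}

```text
time_s: 6.25
ee_pos: [0.6928, -0.0236, 0.166]
eef_rot: [3.136, 0.657, 2.979]
force: [-19.6, 5.5, 11.2]
grip_width: 0.0232
```

Run:
```python
from h import *
gp()
```

```text
t 6.25 p [ 0.6928 -0.0236  0.166 ] rpy [179.7  37.6 170.7] F [-19.6   5.5  11.2] Fpress [-20.2   2.3  11.2] w 0.0232 q [-0.07  0.36  1.68 -0.12  0.45 -1.38]
grasp [ 0.6813 -0.0218  0.181 ] r-.1=0.0099 th=-0.025 tilt 37.6
```

Sliding freely along the stop (2.3 N). Carrying on.

>>> {"name": "step_arm", "arguments": {
  "steps": [
    {"x": -0.0005, "y": -0.006, "z": 0.0004, "ax": 0, "ay": 0.1, "az": 0, "claw": 0.01},
    {"x": -0.0005, "y": -0.006, "z": 0.0004, "ax": 0, "ay": -0.2, "az": 0, "claw": 0.01}
  ]
}}

```text
time_s: 6.42
ee_pos: [0.6909, -0.0336, 0.166]
eef_rot: [3.136, 0.656, 2.981]
force: [-13.6, 5.1, 7.6]
grip_width: 0.0235
```

Run:
```python
from h import *
gp()
```

```text
t 6.42 p [ 0.6909 -0.0336  0.166 ] rpy [179.7  37.6 170.8] F [-13.6   5.1   7.6] Fpress [-14.3   2.8   7.6] w 0.0235 q [-0.09  0.35  1.69 -0.09  0.45 -1.43]
grasp [ 0.6794 -0.0319  0.181 ] r-.1=0.0201 th=-0.021 tilt 37.6
```

>>> {"name": "step_arm", "arguments": {
  "steps": [
    {"x": -0.0006, "y": -0.006, "z": 0.0005, "ax": 0, "ay": 0, "az": 0, "claw": 0.01},
    {"x": -0.0006, "y": -0.006, "z": 0.0005, "ax": 0, "ay": 0, "az": 0, "claw": 0.01},
    {"x": -0.0006, "y": -0.004, "z": 0.0005, "ax": 0, "ay": 0, "az": 0, "claw": 0.01}
  ]
}}

```text
time_s: 6.67
ee_pos: [0.6888, -0.0473, 0.1659]
eef_rot: [3.135, 0.652, 2.983]
force: [-18.7, 6.5, 9.3]
grip_width: 0.0229
```

Run:
```python
from h import *
gp()
```

```text
t 6.67 p [ 0.6888 -0.0473  0.1659] rpy [179.6  37.3 170.9] F [-18.7   6.5   9.3] Fpress [-19.5   3.4   9.3] w 0.0229 q [-0.11  0.35  1.69 -0.05  0.45 -1.49]
grasp [ 0.6774 -0.0456  0.181 ] r-.1=0.0340 th=-0.020 tilt 37.4
```

>>> {"name": "step_arm", "arguments": {
  "steps": [
    {"x": 0, "y": -0.003, "z": 0, "ax": 0, "ay": 0, "az": 0, "claw": 0.01},
    {"x": 0, "y": -0.002, "z": 0, "ax": 0, "ay": 0, "az": 0, "claw": 0.01}
  ]
}}

```text
time_s: 6.83
ee_pos: [0.6878, -0.0479, 0.166]
eef_rot: [3.13, 0.651, 2.983]
force: [-2.7, 15.8, 1.2]
grip_width: 0.0229
```

Run:
```python
from h import *
gp()
p,d=vision.camera("wrist")
cv2.imwrite("pics/w9.png",p[:,:,::-1])
```

```text
t 6.83 p [ 0.6878 -0.0479  0.166 ] rpy [179.3  37.3 170.9] F [-2.7 15.8  1.2] Fpress [-5.2 15.1  1.2] w 0.0229 q [-0.12  0.35  1.69 -0.03  0.45 -1.51]
grasp [ 0.6764 -0.0463  0.1811] r-.1=0.0348 th=-0.013 tilt 37.3
```

View pics/w9.png

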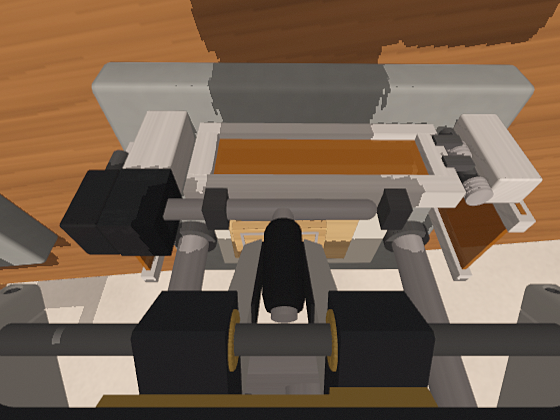

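>>> {"name": "step_arm", "arguments": {
  "steps": [
    {"x": 0, "y": 0, "z": 0, "ax": 0, "ay": 0, "az": 0, "claw": 0.03},
    {"x": 0, "y": 0, "z": 0, "ax": 0, "ay": 0, "az": 0, "claw": 0.06},
    {"x": 0, "y": 0, "z": 0, "ax": 0, "ay": 0, "az": 0, "claw": 0.06},
    {"x": 0, "y": 0, "z": 0, "ax": 0, "ay": 0, "az": 0, "claw": 0.06},
    {"x": 0, "y": 0, "z": 0, "ax": 0, "ay": 0, "az": 0, "claw": 0.06}
  ]
}}

```text
time_s: 7.3
ee_pos: [0.6883, -0.0455, 0.1657]
eef_rot: [3.129, 0.652, 2.985]
force: [-0.3, -1.2, -0.4]
grip_width: 0.053
```

Run:
```python
from h import *
gp()
p,d=vision.camera("wrist")
cv2.imwrite("pics/w10.png",p[:,:,::-1])
```

```text
t 7.30 p [ 0.6883 -0.0455  0.1657] rpy [179.3  37.3 171. ] F [-0.3 -1.2 -0.4] Fpress [-0.1 -1.3 -0.4] w 0.053 q [-0.11  0.35  1.69 -0.03  0.45 -1.51]
grasp [ 0.6769 -0.0439  0.1808] r-.1=0.0323 th=-0.014 tilt 37.3
```

View pics/w10.png

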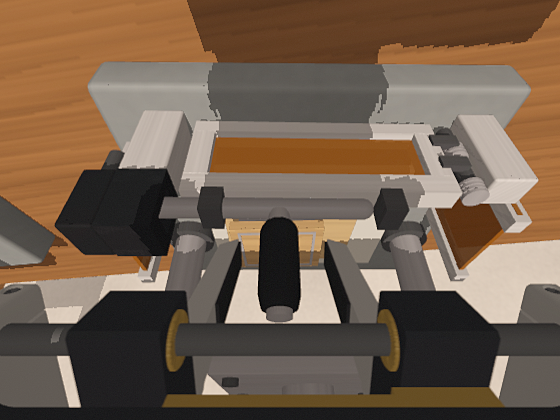

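>>> {"name": "step_arm", "arguments": {
  "steps": [
    {"x": 0, "y": -0.002, "z": -0.008, "ax": 0, "ay": 0, "az": 0, "claw": 0.08},
    {"x": 0, "y": 0, "z": -0.02, "ax": 0, "ay": 0, "az": 0, "claw": 0.08},
    {"x": 0, "y": 0, "z": -0.03, "ax": 0, "ay": 0, "az": 0, "claw": 0.08},
    {"x": 0, "y": 0, "z": -0.03, "ax": 0, "ay": 0, "az": 0, "claw": 0.08},
    {"x": 0, "y": 0, "z": -0.03, "ax": 0, "ay": 0, "az": 0, "claw": 0.08}
  ]
}}

```text
time_s: 7.77
ee_pos: [0.6133, -0.0388, 0.257]
eef_rot: [3.13, 0.641, 2.984]
force: [0.2, -0.1, 0.5]
grip_width: 0.0796
```

>>> {"name": "step_arm", "arguments": {
  "steps": [
    {"x": 0, "y": 0, "z": -0.03, "ax": 0, "ay": 0, "az": 0, "claw": 0.08},
    {"x": 0, "y": 0, "z": -0.03, "ax": 0, "ay": 0, "az": 0, "claw": 0.08},
    {"x": 0, "y": 0, "z": 0, "ax": 0, "ay": 0, "az": 0, "claw": 0.08},
    {"x": 0, "y": 0, "z": 0, "ax": 0, "ay": 0, "az": 0, "claw": 0.08}
  ]
}}

```text
time_s: 8.1
ee_pos: [0.5732, -0.0341, 0.3155]
eef_rot: [3.129, 0.652, 2.983]
force: [0.7, 0.4, -0.6]
grip_width: 0.08
```

Run:
```python
from h import *
o=st();C=cam("wrist",o)
p,d=vision.camera("wrist");P=cloud(C,d)
cv2.imwrite("pics/w11.png",p[:,:,::-1])
m=(p.max(2)<70)&(P[...,2]>.1)&(P[...,2]<.22)
k,l,s,c=cv2.connectedComponentsWithStats(m.astype(np.uint8))
for j in range(1,k):
    if s[j,4]>60:
        Q=(P[l==j]-HE)@np.stack([X,Y,U],1);Q[:,2]+=.29
        print(s[j],c[j].round(0),np.percentile(Q,[3,50,97],axis=0).round(4).tolist())
p,d=vision.camera("scene");cv2.imwrite("pics/scene2.png",p[:,:,::-1])
```

```text
t 8.10 p [ 0.5732 -0.0341  0.3155] rpy [179.3  37.3 170.9] F [ 0.7  0.4 -0.6] Fpress [ 0.7  0.5 -0.6] w 0.08 q [-0.12 -0.06  1.8  -0.02  0.75 -1.52]
[372 143  19  13 110] [381. 147.] [[-0.0209, 0.0929, 0.1008], [-0.0198, 0.1061, 0.1067], [-0.0101, 0.1155, 0.1136]]
[ 177  145   52   50 2128] [203. 171.] [[-0.0285, -0.1468, 0.121], [-0.0266, -0.1206, 0.1571], [0.0048, -0.0954, 0.1645]]
[244 158  12  22 253] [250. 168.] [[-0.0238, -0.0718, 0.1328], [-0.0208, -0.0653, 0.1477], [-0.0027, -0.0584, 0.1491]]
[335 159  16  22 281] [342. 169.] [[-0.0222, 0.0434, 0.1324], [-0.0173, 0.049, 0.1471], [-0.0009, 0.0565, 0.1492]]
[275 172  20  42 718] [284. 192.] [[-0.0237, -0.0337, 0.1582], [-0.0212, -0.0232, 0.1861], [-0.0136, -0.0124, 0.2063]]
[ 23 226  32  50 785] [ 39. 250.] [[0.1374, -0.4339, 0.1302], [0.1646, -0.4288, 0.1527], [0.1885, -0.4252, 0.1825]]
[219 383  56   4  79] [245. 385.] [[1.5883, -0.353, 0.1691], [1.6142, -0.2078, 0.1724], [1.639, -0.0671, 0.1758]]
```

View pics/w11.png

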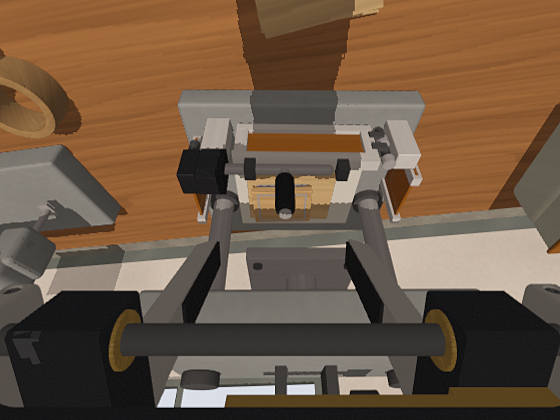

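View pics/scene2.png

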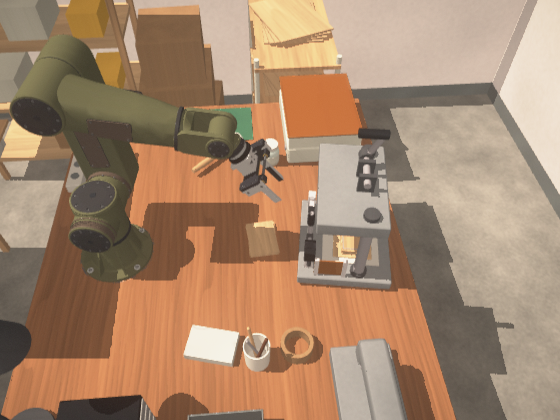

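```bash
python3 -c "
from station import ticket
print(ticket.hand_in())"
```

```text
the job is handed in; nothing more can be done
None
```

The gate is shut and bolted, and I handed the job in at about 8.2 s, well inside the 42 s limit. I took the knob with the tool tilted 38°, drew the bolt back to about 0–2 mm, and swung the gate to its stop. There the push reached 17–20 N. I shot the bolt until it met its end stop, with about 15 N along the slide, then let go and backed off.

**Last checks, with the robot clear:**
- **Bolt:** the wrist view shows it in the keeper. The knob is 135 mm from the hinge, so the slide is about 35 mm, fully home.
- **Gate:** it was still shut about a second after I let go.
- **Robot:** it was touching nothing, with forces under 1 N.
- **Other things:** the die, blank and bystanders in view look unmoved; the maul is mostly hidden behind the arm in the last picture.

**Disagreements:**
- By my hinge estimate the shut gate read -0.02 rad instead of 0. That is a 2–3 mm position error, so I relied on the contact force to tell when it was shut.
- When the jaws opened, the tool sprang back about 2.4 mm. The bolt stayed where it was.

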